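Seat the eyelet die and hold the loupe over it at the guide mark

TASK

Slide the taller of the two spool-shaped steel dies all the way down onto the upright spindle of the punch board and let go of it. Then take the loupe by its handle from its rest and hold it level and still in the air, lens centred above the die and at the same height as the pointer tip of the sliding guide, touching nothing with it; finish while still holding it there. Do not shift the guide, do not knock the die with the loupe, and leave the other things on the bench where they are.

Things in the scene. Friction and masses are not known exactly. Their poses are not given: they have to be found in the camera images.
- die: The taller steel die, a spool standing upright: 50 mm high, 48 mm diameter flanges each 12 mm thick at bottom and top, 32 mm diameter waist between them, 18 mm bore right through; 0.18 to 0.35 kg. Origin: centre of its underside; z is its axis, up. Stands loose on the bench.
- low_die: Bystander: a lower steel die of the same shape, 26 mm high, 48 mm diameter, flanges 8 mm thick. Origin: centre of its underside. The two dies may stand in either place.
- board: The fixed wooden punch board, 240 x 240 x 20 mm, on the bench. Origin: centre of its underside; x and y along its edges, z up. A steel spindle stands on it at x -40, y -40 mm; a round steel post of 10 mm diameter, its top 220 mm above the bench, stands at x +60, y +70 mm and carries the sliding guide.
- spindle_foot (a point): Foot of the spindle, on its axis, at the board's top face (20 mm above the bench). The underside of a fully seated die is here. The spindle is 12 mm in diameter and 38 mm high, its last 8 mm tapered to a blunt tip of 4 mm.
- guide_mark (a point): Tip of the guide's level steel pointer, the height mark: the middle of the lens must be held level with it. The guide is a 24 mm dark block on the post with a brass knob of 22 mm diameter at its back; the pointer runs from it towards the spindle and its tip is about 89 mm (horizontally) from the spindle's axis. The mark is 120 to 180 mm above the bench, different each time; friction of about 10 N holds the guide.
- loupe: The loupe (hand lens), lying level on its wooden rest with its underside 40 mm above the bench; 0.09 to 0.15 kg. Origin: under the middle of its straight wooden handle, on the underside; x runs along the handle to the lens, z up. The handle is a square bar 14 mm wide and 14 mm high, from x -62 to +38 mm; the brass lens rim is 72 mm in diameter and 14 mm high, centred at x +88 mm. The centre of mass is about 12 mm from the origin towards the lens.
- loupe_lens (a point): Middle of the loupe's lens: 88 mm from the loupe's origin along x, and 7 mm above the underside.
- rest: The fixed wooden rest of the loupe, directly under it. Origin: on the bench under the loupe's origin, same axes. A base plate 210 x 60 x 10 mm (x -75 to +135) with two supports up to 40 mm height: x -62 to -44 mm under the handle's end, and x +56 to +122 mm under the lens rim. Between them the handle is free underneath.
- cup: Bystander: red enamel cup with black eyelets, 76 mm diameter, 75 mm high. Origin: centre of its underside.
- punch: Bystander: steel revolving punch pliers lying flat, about 210 mm long, 20 mm high.
- last: Bystander: maple shoe last, about 220 mm long, 100 mm high.
- hammer: Bystander: hammer lying on the bench.
- wax_jar: Bystander: small jar with a metal lid, 56 mm diameter, 55 mm high.
Mind the look-alikes: they are no part of the job. Leave any blue or green look-alike of the loupe alone.

How it is judged:
By the outcome, as a careful person would: the job done as asked, in the order asked, and still so for the second after the job is handed in, while the arm keeps its last pose, push and grip.
It also fails if it takes over 64 s, if anything falls off the work surface, if the arm or the gripper's body presses on something with over 40 N, if the wrist force passes 120 N, or if a joint passes its speed limit or range.

ROBOT

A 7-joint arm with a two-finger parallel gripper is mounted at the origin on the work surface. World frame = base frame: x ahead of the robot, y to its left, z up, the work surface at z = 0. Lengths are in m, angles in rad, forces in N, time in s.
With the tool pointing down it reaches from about 0.4 to 0.85 m from the base axis. Payload 10.4 kg.
Tool frame: the origin (TCP) lies at the very end of the fingers, on their centre line; the grasp point (between the pads) lies manip.hold_point_z behind it (manip.hold_point_z is the distance from the TCP to the grasp point, in m); z points along the fingers, y is the direction in which the jaws open and shut (so a half turn about z gives the same grasp; the last joint's range is limited). The gripper opens to 85 mm and grips with 20 to 120 N. Pads are 22 mm wide; open, the fingers measure 114 mm over their backs; the gripper's body (76 mm by 85 mm) begins 54 mm behind the grasp point. The pads swing forward as they close: fully open they stand 13 mm farther back than shut.
Start: joints at [1.257, 0.332, -0.065, 1.46, 0.022, 1.35, -0.088], TCP at [0.179, -0.599, 0.231] pointing down, gripper open.
Joint ranges: [-2.6, 2.6], [-0.5, 2.12], [-1.47, 1.34], [0.16, 2.42], [-1.27, 4.41], [0.06, 2.06], [-2.6, 2.6]. Speed limits (rad/s): [2.22, 2.22, 2.79, 2.79, 3.14, 3.14, 3.14].

INTERFACE

Orientations are given as a unit quaternion [x, y, z, w].
In Python, from workcell import manip gives the robot as it stands.
- The arm moves only by the tool jog_arm, never from a script. Its arguments are lists of equal length, an entry for each row: "translation": the shift along the world's x, y, z in mm, a list of three; "turn": the turn about the world's z in degrees. In form: {"translation": [[x, y, z], ...], "turn": [turn, ...]}. A call has 1 to 12 rows; each row is the pose to reach, as a shift and turn from the pose measured when the call began; what a row does not reach only later rows make up. A row lasts 1/12 s, in which the tool goes at most 41.7 mm and 7.16 degrees, less where a joint would pass 70% of its speed; a pose out of reach is approached as far as the arm can. A call with a gripper value outside its range is refused whole. "grip" is the finger opening in mm, from 0 to 85.4, set as the call begins (left out, the last holds). The fingers move at their own pace and stop on an object; "grip_force" is the grip in N (left out, the last holds). Time passes only in rows, so rows that repeat a pose let the fingers close. It gives the time, the measured TCP pose, the force and the opening at its end, in the units of the state.
- manip.get_obs(): the state, without advancing time (a new reading comes with each control period).
- manip.camera(name): name is "scene" or "top" or "wrist"; returns a dict with "frame" (420x560x3 uint8, red, green, blue), "mtx" (3x3 intrinsics, pixels), "k1" (the pictures are not rectified: a ray, as slopes to the right and down, at radius r is drawn at 1 + k1 r^2 times it, then the intrinsics apply), "pose" (4x4, takes a point from camera to world coordinates). Camera axes: x right, y down, z forward; pixel columns grow to the right and rows downward; lengths in m; the calibration is good to about 2 mm. A picture is of the moment at which its call begins. There is no depth.
- manip.hand_in(): hands the job in, once; it reports no verdict.
Trained networks look in a picture, given as the dict that the camera call returned (one of the last four; its "shot" number tells which), for a name from the list of things; names that differ only in an ending like _2 or _b are one class to them, and where a whole thing is asked for, a point or a joint stands for the part that bears it (a point fixed in the world has none). Each returns a list of dicts, best first, with "confidence" (0 to 1); they miss things now and then, are a little off and sometimes report something else, mostly with a low value. They report only what shows in the picture. A call takes as long as a camera call. They do not tell look-alikes from the thing itself.
- manip.outline_of(picture, label): "mask" (420x560 bool, what is visible of it) and "extent" ([left, top, right, bottom] in pixels, round what is visible of it).
- manip.pinpoint(picture, label): "at" ([column, row] in pixels: a listed point, or the origin of a listed thing).
The state is a dict: "clock": time; "joint_pos": joint angles; "joint_velocities": joint speeds; "tau": joint torques, N m; "position": TCP position; "ee_rot": TCP orientation; "ft_force": force on the tool from outside, world axes, zero at the start; "torque": the same for the moment, N m; "grip_width": opening from 0.0 (shut) to 1.0 (fully open).
Only numpy, scipy, OpenCV 4.12 (cv2) and the standard library are available. Lean on these libraries where they do the work, as an engineer would, in place of code of your own. Each camera call takes 0.05 s, during which the arm holds its last target. There are 200 camera calls.

## Working session

There is one attempt and no reset: what is moved stays moved. The work goes in short steps, Python scripts to look and compute and a tool call to move; the robot and the scene stay as the last step left them, time stands still between calls to the robot, and variables do not carry over. Pictures are saved under pics/ and viewed, about 8 in all and at most 12, crops included, and the job is handed in when it is done.

Besides the shell and the picture viewer there is one more tool, called after "Request:" by a JSON object that holds its "op" and its "data", one argument or row to a line. jog_arm: Moves the arm, as the interface text tells. Its arguments: {"type":"object","properties":{"translation":{"type":"array"},"turn":{"type":"array"},"grip":{"type":"number"},"grip_force":{"type":"number"}},"required":["translation","turn"]}

```bash
ls; mkdir -p pics
cat > h.py <<'E'
import numpy as np, cv2
from workcell import manip
def ray(p,uv):
    K=np.array(p["mtx"]);k=p["k1"];T=np.array(p["pose"])
    d=np.array([(uv[0]-K[0,2])/K[0,0],(uv[1]-K[1,2])/K[1,1]]);s=d.copy()
    for _ in range(20): s=d/(1+k*(s@s))
    return T[:3,3],T[:3,:3]@np.array([s[0],s[1],1.])
def onz(p,uv,z):
    o,d=ray(p,uv);return o+d*(z-o[2])/d[2]
def proj(p,X):
    K=np.array(p["mtx"]);T=np.array(p["pose"]);c=T[:3,:3].T@(np.array(X)-T[:3,3]);s=c[:2]/c[2]
    s=s*(1+p["k1"]*(s@s));return np.array([K[0,0]*s[0]+K[0,2],K[1,1]*s[1]+K[1,2]])
def tri(a,ua,b,ub):
    (o1,d1),(o2,d2)=ray(a,ua),ray(b,ub)
    t=np.linalg.lstsq(np.c_[d1,-d2],o2-o1,rcond=None)[0]
    p,q=o1+t[0]*d1,o2+t[1]*d2
    return (p+q)/2,np.linalg.norm(p-q)
def save(p,n,crop=None,s=1):
    f=cv2.cvtColor(p["frame"],cv2.COLOR_RGB2BGR)
    if crop: f=f[crop[1]:crop[3],crop[0]:crop[2]]
    cv2.imwrite("pics/"+n,cv2.resize(f,None,fx=s,fy=s,interpolation=cv2.INTER_CUBIC))
E
python3 - <<'E'
from h import *
np.set_printoptions(precision=4,suppress=True)
print(manip.hold_point_z,manip.get_obs())
P={n:manip.camera(n) for n in("scene","top")}
for n,p in P.items():
    save(p,n+"0.png");print(n,p["pose"][:3,3],p["mtx"][0,0])
    for l in["die","low_die","board","spindle_foot","guide_mark","loupe","loupe_lens","rest"]:
        for r in manip.pinpoint(p,l)[:3]:
            print(l,np.round(r["at"],1),round(r["confidence"],2),onz(p,r["at"],{"spindle_foot":.02,"guide_mark":.15,"loupe":.04,"loupe_lens":.047}.get(l,0))[:2])
E
```

```text
pics
0.0187 {'clock': 0.0, 'joint_pos': array([ 1.2574,  0.3329, -0.0647,  1.461 ,  0.0216,  1.3499, -0.0885]), 'joint_velocities': array([ 0.0008,  0.0006,  0.0013, -0.0016, -0.0009,  0.0013, -0.0001]), 'tau': array([  0.0012, -62.5457,   0.0499, -39.1605,   0.0162,   0.0099,
        -0.0001]), 'position': array([ 0.1791, -0.5984,  0.2305]), 'ee_rot': array([ 0.9894,  0.1449, -0.0001, -0.0007]), 'ft_force': array([ 0.0893,  0.2303, -0.38  ]), 'torque': array([0.0168, 0.0271, 0.0032]), 'grip_width': 1.0000602126460643}
scene [1.367  0.3882 0.7694] 381.69237663200164
die [408.4 287.6] 0.57 [0.5799 0.3087]
board [301.8 251.9] 0.81 [ 0.6045 -0.0091]
spindle_foot [296.6 235.7] 0.75 [ 0.5677 -0.0487]
guide_mark [305.9 222.4] 0.58 [0.645  0.0206]
loupe [229.2 200.2] 0.95 [ 0.5446 -0.3265]
loupe [260.8 178.3] 0.83 [ 0.3683 -0.3162]
loupe [178.4 162.4] 0.56 [ 0.4381 -0.6658]
loupe_lens [223.8 210.6] 0.88 [ 0.6093 -0.2974]
loupe_lens [195.2 153.8] 0.84 [ 0.3568 -0.6488]
loupe_lens [275.8 167.2] 0.49 [ 0.2786 -0.3069]
rest [234.  210.5] 0.89 [ 0.541  -0.3123]
rest [411.5 286.6] 0.66 [0.5719 0.315 ]
top [ 0.3746 -0.1141  1.6337] 410.29054742460767
die [171.7 202.1] 0.72 [0.5882 0.3091]
low_die [164.  231.2] 0.45 [0.4711 0.3404]
board [248.7 194.1] 0.9 [ 0.6129 -0.0036]
spindle_foot [259.  202.2] 0.64 [ 0.5766 -0.0453]
guide_mark [240.8 186.8] 0.66 [0.6188 0.0147]
loupe [330.  215.4] 0.68 [ 0.5156 -0.3225]
loupe [430.5 243.7] 0.62 [ 0.3937 -0.7182]
loupe_lens [320.6 188.5] 0.93 [ 0.6216 -0.2886]
loupe_lens [335.5 289.8] 0.93 [ 0.2277 -0.3331]
loupe_lens [419.  265.4] 0.57 [ 0.3105 -0.6647]
rest [327.5 209.8] 0.87 [ 0.5419 -0.3185]
```

View pics/scene0.png

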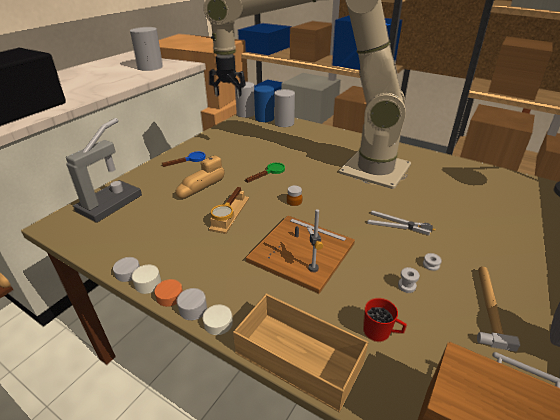

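View pics/top0.png

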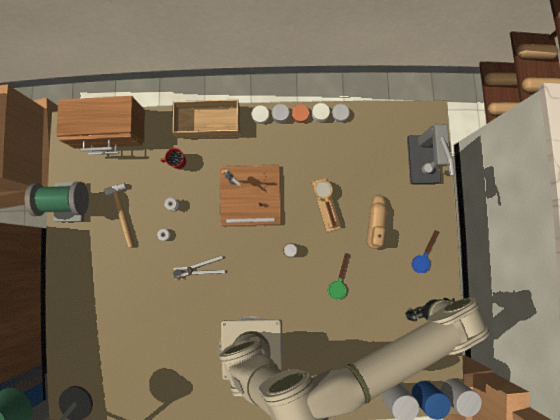

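The scene picture shows the taller die at about (408,280) and the low one at (432,261). The loupe with the brass rim is on its rest at (222,211). The blue and green ones are decoys, and the spindle is near (297,233). I'll move closer and look with the wrist camera.

Request:
{"op": "jog_arm", "data": {
  "translation": [
    [25,32,20],
    [50,64,40],
    [75,96,60],
    [100,128,80],
    [125,160,100],
    [150,192,110],
    [175,224,120],
    [200,256,120],
    [225,288,120],
    [250,320,120],
    [271,348,120],
    [271,348,120]
  ],
  "turn": [0,0,0,0,0,0,0,0,0,0,0,0],
  "grip": 85
}}

```text
clock: 1.9
position: [0.4542, -0.2436, 0.3518]
ee_rot: [0.989, 0.15, 0.001, -0.001]
ft_force: [0.0, -0.3, -0.9]
grip_width: 0.996
```

```bash
cat > look.py <<'E'
import sys
from h import *
np.set_printoptions(precision=4,suppress=True)
Z={"spindle_foot":.02,"guide_mark":.15,"loupe":.04,"loupe_lens":.047}
def look(n,cam="wrist",labels=(),sv=True):
    p=manip.camera(cam)
    if sv: save(p,n+".png")
    o=manip.get_obs();print(cam,p["pose"][:3,3],"tcp",o["position"],"q",o["ee_rot"],"F",o["ft_force"],"g",o["grip_width"]*85.4)
    for l in labels:
        for r in manip.pinpoint(p,l)[:2]:
            print(l,np.round(r["at"],1),round(r["confidence"],2),onz(p,r["at"],Z.get(l,0))[:2])
    return p
E
python3 - <<'E'
from look import *
p=look("w1",labels=["board","spindle_foot","guide_mark","loupe","loupe_lens","rest"])
E
```

```text
wrist [ 0.531  -0.2193  0.4944] tcp [ 0.4533 -0.2453  0.3516] q [ 0.9888  0.1491  0.0007 -0.0004] F [ 0.9542  0.441  -0.9655] g 84.84017235721704
spindle_foot [150.3   7.4] 0.58 [ 0.5699 -0.0456]
loupe [363.1 108.8] 0.72 [ 0.5358 -0.319 ]
loupe [338.2 266. ] 0.55 [ 0.3284 -0.3621]
loupe_lens [522.9 319.1] 0.87 [ 0.3299 -0.6439]
loupe_lens [374.   28.6] 0.79 [ 0.6203 -0.2979]
rest [357.  110.4] 0.73 [ 0.5319 -0.3208]
```

Request:
{"op": "jog_arm", "data": {
  "translation": [
    [8,36,5],
    [16,72,8],
    [24,108,8],
    [32,144,8],
    [40,180,8],
    [47,205,8],
    [47,205,8]
  ],
  "turn": [0,0,0,0,0,0,0]
}}

```text
clock: 2.83
position: [0.497, -0.0418, 0.3597]
ee_rot: [0.989, 0.147, 0.001, -0.0]
ft_force: [-0.4, -0.0, 0.1]
grip_width: 0.998
```

Run:
```python
from look import *
p=look("w2",labels=["board","spindle_foot","guide_mark","die","low_die"])
s=look("s2","scene",["guide_mark"])
```

```text
wrist [ 0.5742 -0.0178  0.5022] tcp [ 0.4967 -0.0451  0.3595] q [0.9894 0.1455 0.0001 0.    ] F [-0.717  -0.8586 -0.3297] g 85.01954363378383
board [335.2 241.9] 0.56 [ 0.3853 -0.157 ]
spindle_foot [304.1  98.3] 0.55 [ 0.5684 -0.0476]
guide_mark [262.8  21.1] 0.76 [0.6211 0.0147]
die [31.4  5.9] 0.86 [0.5752 0.3067]
low_die [30.9  2.6] 0.65 [0.5787 0.3076]
scene [1.367  0.3882 0.7694] tcp [ 0.4963 -0.0487  0.3592] q [ 0.9898  0.1424 -0.0002  0.0002] F [-1.0653 -0.5753 -0.354 ] g 84.98856578572413
guide_mark [305.5 221.1] 0.72 [0.6405 0.017 ]
```

View pics/w2.png

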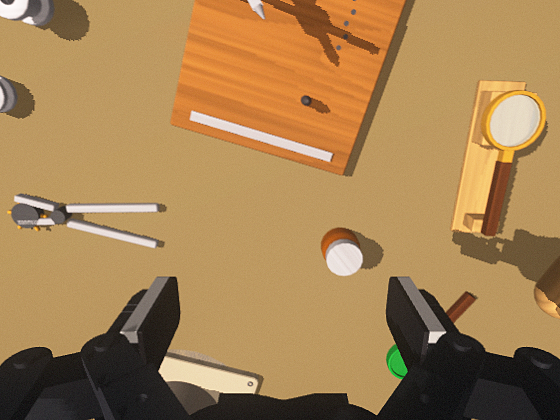

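The wrist view shows the spindle at (306,100), the pointer tip at (262,19), the loupe at the right and the dies at the top left. I'll move to hover by the dies.

Request:
{"op": "jog_arm", "data": {
  "translation": [
    [0,38,0],
    [0,76,0],
    [0,114,0],
    [0,152,0],
    [0,190,0],
    [0,228,-10],
    [0,265,-30],
    [0,300,-60],
    [0,325,-90],
    [0,338,-110],
    [0,338,-110],
    [0,338,-110]
  ],
  "turn": [0,0,0,0,0,0,0,0,0,0,0,0]
}}

```text
clock: 4.23
position: [0.4959, 0.2893, 0.2484]
ee_rot: [0.99, 0.143, -0.001, 0.0]
ft_force: [-0.5, -0.6, 0.4]
grip_width: 0.994
```

Run:
```python
from look import *
p=look("w3",labels=["die","low_die"])
for l in["die","low_die"]:
    for r in manip.outline_of(p,l)[:2]:
        e=r["extent"];print(l,e,r["confidence"])
```

```text
wrist [0.5738 0.313  0.3906] tcp [0.4969 0.2887 0.2498] q [ 0.9898  0.1422 -0.0002  0.0003] F [ 0.9232 -0.3594  0.4101] g 84.9700038267343
die [289.8  84.6] 0.86 [0.5762 0.306 ]
low_die [228.8 182.8] 0.96 [0.4585 0.341 ]
die [264.9, 53.7, 321.1, 108.4] 0.83
```

View pics/w3.png

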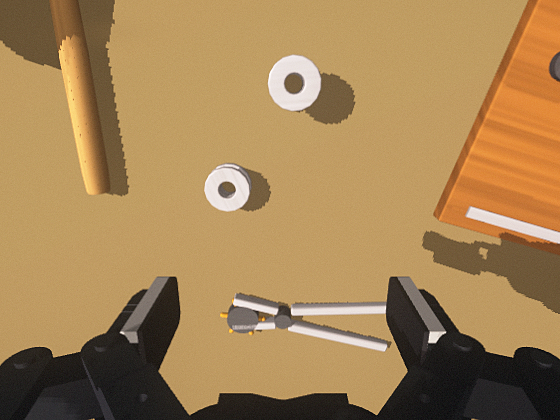

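The tall die's top ring is centred at about (294,83) with a diameter of about 53 px. That matches 48 mm at z = 50 mm. The low die is at (227,189).

Run:
```python
from look import *
p=look("w3b",sv=False)
f=p["frame"].astype(int);
m=((f.min(2)>185)).astype(np.uint8)
n,l,st,c=cv2.connectedComponentsWithStats(m)
for i in range(1,n):
    if st[i,4]>600:
        cs=cv2.findContours((l==i).astype(np.uint8),cv2.RETR_EXTERNAL,cv2.CHAIN_APPROX_NONE)[0][0]
        (u,v),r=cv2.minEnclosingCircle(cs)
        a=onz(p,(u,v),.05);b=onz(p,(u+r,v),.05)
        print(st[i],(u,v),r,"z.05:",a[:2],"R",np.linalg.norm(a-b),"z.026",onz(p,(u,v),.026)[:2])
print(p["mtx"],p["k1"],p["pose"])
```

```text
wrist [0.5746 0.312  0.3933] tcp [0.4972 0.2888 0.2505] q [0.9899 0.1417 0.0008 0.0002] F [-0.028   0.0462  0.0285] g 84.59859857738047
[ 266   58   52   55 1856] (292.0, 85.19444274902344) 27.267990112304688 z.05: [0.5784 0.3041] R 0.024379871056908867 z.026 [0.5786 0.3036]
[ 204  166   44   47 1300] (226.5076904296875, 189.09230041503906) 23.22817611694336 z.05: [0.4683 0.3379] R 0.022674077272970952 z.026 [0.4609 0.3397]
[ 464  208   96   37 1006] (511.5, 230.0) 49.52029800415039 z.05: [0.5073 0.0499] R 0.0507344911647524 z.026 [0.5026 0.0316]
[290 307  96   9 638] (337.5, 310.0) 47.59474182128906 z.05: [0.3687 0.1892] R 0.052169367211424095 z.026 [0.3543 0.1807]
[287 326  99  26 620] (336.0, 338.5) 49.91252136230469 z.05: [0.3329 0.1787] R 0.056337564829644256 z.026 [0.316  0.1694]
[[364.4383   0.     282.6958]
 [  0.     364.4383 207.0321]
 [  0.       0.       1.    ]] -0.0067705563602170294 [[ 0.2796 -0.9118 -0.3007  0.5746]
 [-0.9601 -0.2653 -0.0883  0.312 ]
 [ 0.0008  0.3134 -0.9496  0.3933]
 [ 0.      0.      0.      1.    ]]
```

Request:
{"op": "jog_arm", "data": {
  "translation": [
    [27,5,-30],
    [54,10,-60],
    [81,15,-95],
    [81,15,-125],
    [81,15,-150],
    [81,15,-170],
    [81,15,-190],
    [81,15,-205],
    [81,15,-220],
    [81,15,-228],
    [81,15,-228],
    [81,15,-228]
  ],
  "turn": [0,0,0,0,0,0,0,0,0,0,0,0]
}}

```text
clock: 5.53
position: [0.5784, 0.3039, 0.023]
ee_rot: [0.99, 0.142, 0.001, 0.0]
ft_force: [0.1, 0.5, -0.0]
grip_width: 0.999
```

Run:
```python
from look import *
p=look("w4",labels=["die"])
```

```text
wrist [0.6557 0.3272 0.1655] tcp [0.5787 0.3042 0.0236] q [ 0.9899  0.1416  0.0015 -0.0001] F [ 0.2196 -0.184  -0.0015] g 85.13237016620783
die [283.  256.8] 0.93 [0.5781 0.3043]
```

View pics/w4.png

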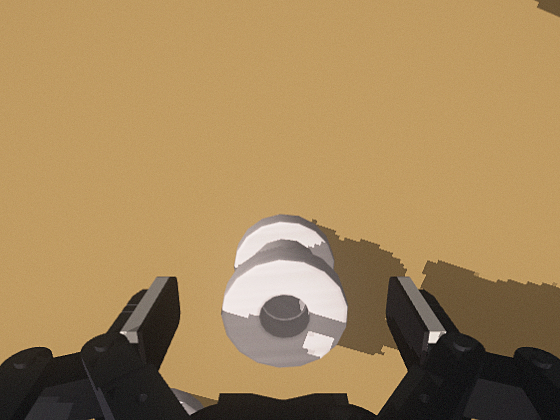

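The die is centred between the jaws (bore at (285,314)). I'll close on it.

Request:
{"op": "jog_arm", "data": {
  "translation": [
    [0,0,0],
    [0,0,0],
    [0,0,0],
    [0,0,0],
    [0,0,0],
    [0,0,0],
    [0,0,0],
    [0,0,0],
    [0,0,0],
    [0,0,0]
  ],
  "turn": [0,0,0,0,0,0,0,0,0,0],
  "grip": 30,
  "grip_force": 50
}}

```text
clock: 6.47
position: [0.5793, 0.3043, 0.0249]
ee_rot: [0.99, 0.141, 0.002, -0.0]
ft_force: [-1.5, -2.6, 6.4]
grip_width: 0.545
```

Request:
{"op": "jog_arm", "data": {
  "translation": [
    [0,0,10],
    [0,0,25],
    [0,0,45],
    [0,0,70],
    [0,0,95],
    [0,0,120],
    [0,0,145],
    [0,0,160],
    [0,0,160],
    [0,0,160]
  ],
  "turn": [0,0,0,0,0,0,0,0,0,0]
}}

```text
clock: 7.3
position: [0.5794, 0.3045, 0.186]
ee_rot: [0.99, 0.142, 0.003, -0.0]
ft_force: [-0.2, -0.2, -3.3]
grip_width: 0.543
```

Run:
```python
from look import *
p=look("w5",labels=["die"])
```

```text
wrist [0.6561 0.3276 0.3289] tcp [0.579  0.304  0.1845] q [0.9899 0.1416 0.002  0.0001] F [-0.375  -0.4723 -3.3699] g 46.495982120606094
die [281.9 256.4] 0.92 [0.5038 0.2839]
```

View pics/w5.png

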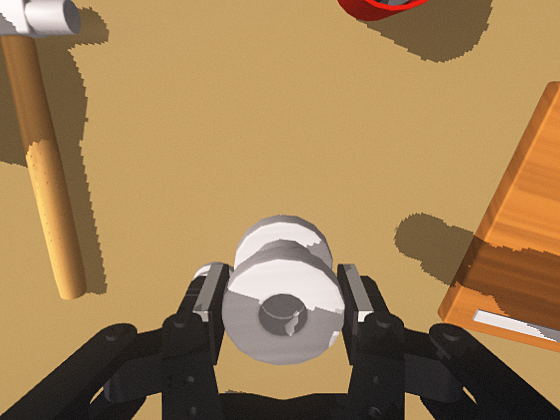

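Request:
{"op": "jog_arm", "data": {
  "translation": [
    [-15,-20,30],
    [-30,-45,60],
    [-45,-75,75],
    [-60,-105,75],
    [-75,-140,75],
    [-85,-175,75],
    [-95,-210,75],
    [-101,-245,75],
    [-101,-275,70],
    [-101,-300,50],
    [-101,-310,30],
    [-101,-310,15]
  ],
  "turn": [-4,-8,-12,-16,-20,-24,-28,-32,-36,-40,-40,-40]
}}

```text
clock: 8.4
position: [0.4764, -0.0099, 0.196]
ee_rot: [0.978, -0.208, -0.0, 0.002]
ft_force: [1.2, 0.3, -3.5]
grip_width: 0.542
```

Request:
{"op": "jog_arm", "data": {
  "translation": [
    [0,0,0],
    [0,0,0]
  ],
  "turn": [0,0]
}}

```text
clock: 8.57
position: [0.475, -0.0104, 0.1944]
ee_rot: [0.978, -0.209, -0.002, 0.002]
ft_force: [-0.3, 0.4, -2.8]
grip_width: 0.541
```

Run:
```python
from look import *
p=look("w6",labels=["spindle_foot","guide_mark","die"])
s=look("s6","scene",["guide_mark","spindle_foot"],False)
t=look("t6","top",["guide_mark","spindle_foot"],False)
for l in ["guide_mark","spindle_foot"]:
    R={k:manip.pinpoint(q,l) for k,q in dict(p=p,s=s,t=t).items()}
    Q=dict(p=p,s=s,t=t)
    for a,b in("ps","pt","st"):
        if R[a] and R[b]: print(l,a,b,tri(Q[a],R[a][0]["at"],Q[b],R[b][0]["at"]))
```

```text
wrist [ 0.5495 -0.0425  0.3365] tcp [ 0.4759 -0.0098  0.1957] q [ 0.9781 -0.2082 -0.0011  0.0015] F [ 0.1627 -0.6413 -3.1068] g 46.176837718855936
spindle_foot [278.   59.2] 0.91 [ 0.5683 -0.0483]
die [279.7 260. ] 0.55 [0.3947 0.0285]
scene [1.367  0.3882 0.7694] tcp [ 0.4769 -0.0094  0.1968] q [ 0.9782 -0.2078  0.0004  0.0014] F [-0.3069  0.1208 -2.4004] g 46.3764771707445
guide_mark [306.7 223.9] 0.53 [0.6496 0.0256]
guide_mark [433.4 265.5] 0.51 [0.6343 0.3545]
spindle_foot [299.  235.8] 0.82 [ 0.5642 -0.0421]
top [ 0.3746 -0.1141  1.6337] tcp [ 0.4766 -0.0096  0.1964] q [ 0.9781 -0.208   0.0001  0.0015] F [-0.2619  0.6477 -2.1894] g 46.35992275149454
guide_mark [240.9 184.5] 0.49 [0.6273 0.0143]
spindle_foot [259.9 201.7] 0.96 [ 0.5785 -0.0489]
spindle_foot [187.  268.8] 0.24 [0.32   0.2432]
guide_mark s t (array([0.6302, 0.0157, 0.1332]), np.float64(3.1663328210914233e-06))
spindle_foot p s (array([ 0.5666, -0.045 ,  0.0209]), np.float64(0.0073466638474421))
spindle_foot p t (array([ 0.5659, -0.0495,  0.1011]), np.float64(0.00721332952276983))
spindle_foot s t (array([ 0.5747, -0.0436,  0.0273]), np.float64(0.012600878748201857))
```

View pics/w6.png

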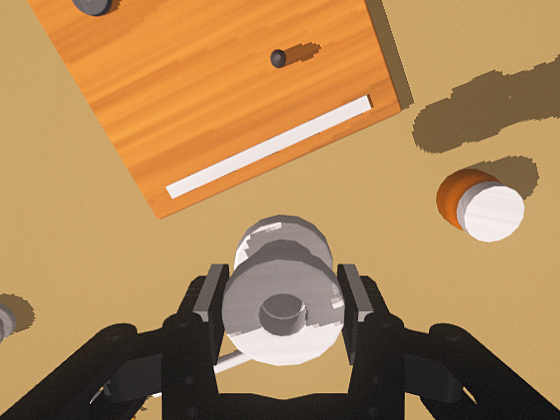

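The wrist view shows the spindle at (278,58), board corners at (160,218) and (401,108), and the die held upright. I'll cross-check the spindle against the board corners.

Run:
```python
from look import *
p=look("w7",labels=["spindle_foot","die"],sv=False)
a=onz(p,(160.5,217.5),.02)[:2];b=onz(p,(401.5,108.5),.02)[:2]
y=(a-b)/np.linalg.norm(a-b);x=np.array([y[1],-y[0]])
c=(a+b)/2+.12*x
print("len",np.linalg.norm(a-b),"yaw",np.degrees(np.arctan2(x[1],x[0])),"spindle",c-.04*x-.04*y,"centre",c,"post",c+.06*x+.07*y)
sp=c-.04*x-.04*y
for q in((.5683,-.0483),sp): print(proj(p,[*q,.02]),proj(p,[*q,.058]))
```

```text
wrist [ 0.5503 -0.0419  0.3384] tcp [ 0.4763 -0.0099  0.1959] q [ 0.9781 -0.2083 -0.0003  0.0015] F [ 0.2105 -0.1619 -2.9861] g 46.6882147797249
spindle_foot [280.   61.7] 0.75 [ 0.568  -0.0485]
die [279.5 259.5] 0.94 [0.3968 0.0291]
len 0.2353885030916086 yaw 0.49480957206574516 spindle [ 0.5718 -0.049 ] centre [ 0.6115 -0.0086] post [0.6709 0.0619]
[279.5944  61.5212] [279.3397  58.1051]
[278.5455  56.9017] [278.1437  52.8287]
```

Request:
{"op": "jog_arm", "data": {
  "translation": [
    [25,-10,0],
    [50,-20,0],
    [75,-31,-10],
    [93,-39,-30],
    [93,-39,-60],
    [93,-39,-85],
    [93,-39,-95],
    [93,-39,-95],
    [93,-39,-95]
  ],
  "turn": [0,0,0,0,0,0,0,0,0]
}}

```text
clock: 10.27
position: [0.5695, -0.0488, 0.1016]
ee_rot: [0.978, -0.208, -0.0, 0.001]
ft_force: [1.1, -0.1, -3.0]
grip_width: 0.542
```

Run:
```python
from look import *
p=look("w8",labels=["spindle_foot","die"])
s=look("s8","scene",["die"],False);save(s,"s8.png",(230,170,380,300),4)
import cv2
a=cv2.resize(cv2.imread("pics/w8.png"),(400,300));b=cv2.resize(cv2.imread("pics/s8.png"),(400,300*1))
cv2.imwrite("pics/c8.png",np.hstack([a,b]))
```

```text
wrist [ 0.6435 -0.0808  0.244 ] tcp [ 0.5702 -0.0488  0.1026] q [ 0.9781 -0.2082  0.0007  0.0014] F [ 0.2746  0.6509 -1.97  ] g 46.31895013306379
spindle_foot [281.8 217.9] 0.69 [ 0.5687 -0.0475]
die [282.6 255.5] 0.78 [ 0.5348 -0.033 ]
scene [1.367  0.3882 0.7694] tcp [ 0.5703 -0.049   0.1028] q [ 0.9781 -0.2083  0.0011  0.0015] F [-0.6624  0.4812 -3.4754] g 46.58545282933722
die [300.2 221.2] 0.66 [ 0.4743 -0.0877]
die [230.4 196. ] 0.33 [ 0.4755 -0.3789]
```

View pics/c8.png

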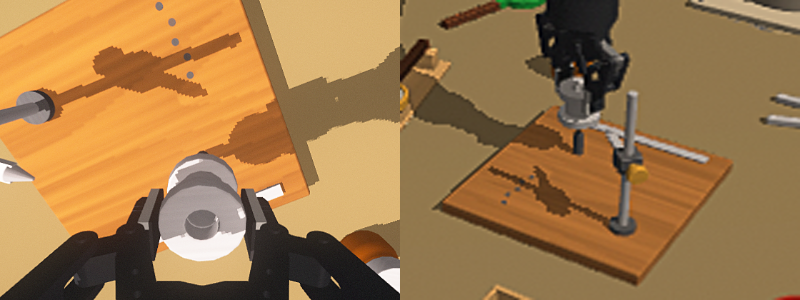

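The die (578,95) sits above the spindle (579,143) in the scene crop. I'll lower it in steps.

Request:
{"op": "jog_arm", "data": {
  "translation": [
    [0,0,-8],
    [0,0,-16],
    [0,0,-22],
    [0,0,-27],
    [0,0,-31],
    [0,0,-35],
    [0,0,-35]
  ],
  "turn": [0,0,0,0,0,0,0]
}}

```text
clock: 11.1
position: [0.5696, -0.049, 0.0664]
ee_rot: [0.978, -0.208, 0.0, 0.002]
ft_force: [-0.5, 0.1, -3.2]
grip_width: 0.548
```

Request:
{"op": "jog_arm", "data": {
  "translation": [
    [0,0,-5],
    [0,0,-10],
    [0,0,-14],
    [0,0,-17],
    [0,0,-19],
    [0,0,-21],
    [0,0,-22],
    [0,0,-22]
  ],
  "turn": [0,0,0,0,0,0,0,0]
}}

```text
clock: 11.77
position: [0.5699, -0.049, 0.0451]
ee_rot: [0.978, -0.208, 0.0, 0.002]
ft_force: [-2.0, -0.1, 3.0]
grip_width: 0.545
```

Force has gone from −3 to +3 N, so the die is on the board. I'll release and back off upward.

Request:
{"op": "jog_arm", "data": {
  "translation": [
    [0,0,0],
    [0,0,0],
    [0,0,0],
    [0,0,0],
    [0,0,0],
    [0,0,0],
    [0,0,0]
  ],
  "turn": [0,0,0,0,0,0,0],
  "grip": 80
}}

```text
clock: 12.35
position: [0.5699, -0.049, 0.045]
ee_rot: [0.978, -0.208, 0.0, 0.002]
ft_force: [-0.1, 0.3, 0.1]
grip_width: 0.936
```

Request:
{"op": "jog_arm", "data": {
  "translation": [
    [0,0,8],
    [0,0,20],
    [0,0,40],
    [0,0,65],
    [0,0,95],
    [0,0,125],
    [-10,-5,155],
    [-25,-10,185],
    [-40,-20,205],
    [-55,-20,205],
    [-55,-20,205]
  ],
  "turn": [0,0,0,0,0,0,0,0,0,0,0]
}}

```text
clock: 13.27
position: [0.5139, -0.0695, 0.253]
ee_rot: [0.978, -0.209, 0.002, 0.002]
ft_force: [0.5, -0.2, -0.1]
grip_width: 0.938
```

Run:
```python
from look import *
p=look("w9",labels=["die","guide_mark","spindle_foot"])
s=look("s9","scene",["die","guide_mark"],False);save(s,"s9.png",(230,170,380,283),4)
t=look("t9","top",["guide_mark","die"],False)
Q=dict(p=p,s=s,t=t)
R={k:manip.pinpoint(q,"guide_mark") for k,q in Q.items()}
for a,b in("ps","pt","st"):
    if R[a] and R[b]: print(a,b,tri(Q[a],R[a][0]["at"],Q[b],R[b][0]["at"]))
a=cv2.imread("pics/w9.png")[:,:];b=cv2.resize(cv2.imread("pics/s9.png"),(400,300))
cv2.imwrite("pics/c9.png",np.hstack([cv2.resize(a,(400,300)),b]))
```

```text
wrist [ 0.5871 -0.1011  0.3958] tcp [ 0.5145 -0.0692  0.2519] q [ 0.978  -0.2086  0.0017  0.0022] F [ 0.9134 -0.3863 -1.1952] g 79.81473088524035
die [238.6 127. ] 0.89 [ 0.5699 -0.0435]
die [240.  126.9] 0.74 [ 0.5694 -0.0449]
guide_mark [107.8 107.5] 0.78 [0.6226 0.0069]
spindle_foot [107.7 111.9] 0.69 [0.6378 0.0664]
spindle_foot [239.1 127.9] 0.65 [ 0.5698 -0.0465]
scene [1.367  0.3882 0.7694] tcp [ 0.5151 -0.0685  0.2497] q [ 0.9781 -0.208   0.0001  0.0015] F [-0.6055 -0.7689 -0.6922] g 79.8053630481005
die [297.  236.9] 0.85 [ 0.5508 -0.0563]
guide_mark [307.9 225.4] 0.59 [0.6537 0.0313]
top [ 0.3746 -0.1141  1.6337] tcp [ 0.515  -0.0687  0.2496] q [ 0.9781 -0.208  -0.0001  0.0015] F [ 0.1834 -0.5947 -0.686 ] g 80.05538137481629
guide_mark [240.  186.3] 0.45 [0.6207 0.0177]
p s (array([0.626 , 0.0175, 0.126 ]), np.float64(0.00011535393363776808))
p t (array([0.6265, 0.0205, 0.1188]), np.float64(0.0012025693850703225))
s t (array([0.6253, 0.0186, 0.1259]), np.float64(0.0026232294898932427))
```

View pics/c9.png

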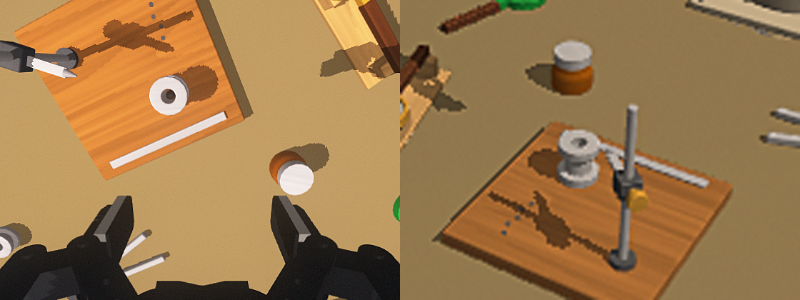

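The die is seated: in the scene crop it stands on the board at (578,158), and the guide is undisturbed. Now I'll move toward the loupe and collect more pointer-tip views on the way.

Request:
{"op": "jog_arm", "data": {
  "translation": [
    [0,-15,0],
    [2,-30,0],
    [4,-50,0],
    [5,-70,0],
    [5,-90,0],
    [5,-101,0],
    [5,-101,0],
    [5,-101,0]
  ],
  "turn": [6,12,18,24,30,36,40,40]
}}

```text
clock: 14.58
position: [0.5198, -0.1708, 0.2496]
ee_rot: [0.99, 0.14, 0.001, 0.001]
ft_force: [-0.3, 1.4, 0.5]
grip_width: 0.936
```

Run:
```python
from look import *
import pickle
V=[]
for i in range(3):
    p=look("w10",labels=["guide_mark","loupe","loupe_lens","rest","spindle_foot","die"],sv=i==0)
    r=manip.pinpoint(p,"guide_mark")
    if r: V.append((p["pose"],p["mtx"],p["k1"],r[0]["at"],r[0]["confidence"]))
pickle.dump(V,open("V.pkl","wb"))
for v in V:
    q=dict(pose=v[0],mtx=v[1],k1=v[2])
    for z in(.12,.13,.14):print(z,onz(q,v[3],z)[:2])
```

```text
wrist [ 0.5971 -0.1474  0.3921] tcp [ 0.5199 -0.17    0.2497] q [0.9904 0.138  0.0008 0.0012] F [-0.0735  0.4165 -0.1258] g 79.99882025114019
loupe [430.9 199.1] 0.97 [ 0.5348 -0.3225]
loupe [380.8 358.2] 0.65 [ 0.3363 -0.3442]
loupe_lens [443.2 108.2] 0.97 [ 0.62   -0.2952]
loupe_lens [343.9 407.9] 0.72 [ 0.2593 -0.3235]
rest [414.4 189.9] 0.67 [ 0.5326 -0.3203]
rest [429.3 195.2] 0.64 [ 0.5315 -0.3389]
spindle_foot [174.1  87.2] 0.96 [ 0.5678 -0.0473]
die [172.7  86.8] 0.66 [ 0.5662 -0.0405]
wrist [ 0.5973 -0.1463  0.3924] tcp [ 0.52   -0.1696  0.2499] q [0.9903 0.1388 0.0009 0.0015] F [-0.5278  1.1076 -0.0783] g 79.90878390836828
guide_mark [444.6 110.1] 0.61 [ 0.6125 -0.2516]
loupe [385.9 359.1] 0.7 [ 0.3364 -0.3491]
loupe_lens [444.  109.1] 0.84 [ 0.6196 -0.2954]
loupe_lens [347.  410.6] 0.56 [ 0.256 -0.327]
rest [413.4 191.5] 0.64 [ 0.5305 -0.319 ]
spindle_foot [175.   86.6] 0.66 [ 0.5691 -0.047 ]
die [172.7  87. ] 0.61 [ 0.5665 -0.0394]
wrist [ 0.5973 -0.1466  0.3924] tcp [ 0.5199 -0.1699  0.2499] q [0.9903 0.1388 0.0008 0.0014] F [-0.8911  0.1577  0.1102] g 80.22754068497241
guide_mark [552.  259.8] 0.64 [ 0.5353 -0.3725]
loupe [385.2 360.2] 0.63 [ 0.3347 -0.3492]
loupe [428.1 199.8] 0.58 [ 0.5333 -0.3194]
loupe_lens [347.1 408.3] 0.83 [ 0.2595 -0.3262]
loupe_lens [448.5 109.1] 0.6 [ 0.6206 -0.2997]
rest [415.2 191.4] 0.61 [ 0.5312 -0.3212]
spindle_foot [173.7  86.8] 0.81 [ 0.5685 -0.0461]
die [173.8  88. ] 0.97 [ 0.5658 -0.041 ]
die [176.7  88.4] 0.16 [ 0.5662 -0.044 ]
0.12 [ 0.6143 -0.2646]
0.13 [ 0.6137 -0.2603]
0.14 [ 0.6131 -0.2559]
0.12 [ 0.5277 -0.4005]
0.13 [ 0.5302 -0.3912]
0.14 [ 0.5328 -0.3819]
```

View pics/w10.png

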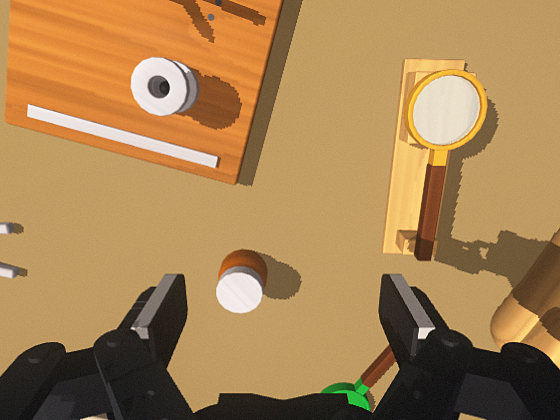

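The loupe lens is at (446,110) and its handle runs down to (428,258), in agreement with the networks. I'll go above the grasp point near its centre of mass.

Request:
{"op": "jog_arm", "data": {
  "translation": [
    [4,-25,0],
    [8,-50,0],
    [12,-75,-20],
    [17,-100,-45],
    [21,-125,-75],
    [25,-148,-105],
    [25,-148,-130],
    [25,-148,-130],
    [25,-148,-130]
  ],
  "turn": [0,0,1,1,1,1,1,1,1],
  "grip": 55
}}

```text
clock: 16.53
position: [0.5444, -0.317, 0.1191]
ee_rot: [0.989, 0.148, -0.0, 0.0]
ft_force: [0.8, 0.4, 1.5]
grip_width: 0.646
```

Run:
```python
from look import *
for i in range(2): p=look("w11",labels=["loupe","loupe_lens","rest"],sv=i==0)
T=p["pose"];o=manip.get_obs()["position"]
f=cv2.cvtColor(p["frame"],cv2.COLOR_RGB2HSV)
print("tcp-proj at handle",proj(p,[o[0],o[1],.054]))
for v in range(240,420,15):
    row=p["frame"][v].astype(int); m=(row[:,0]-row[:,2]>30)&(row[:,0]<150)&(row[:,0]>50)
    u=np.where(m)[0]; u=u[(u>200)&(u<360)]
    if len(u): print(v,u.min(),u.max(),len(u))
```

```text
wrist [ 0.6217 -0.2927  0.2615] tcp [ 0.5456 -0.317   0.1211] q [0.989  0.148  0.0013 0.0013] F [ 0.1087 -0.4298  1.1386] g 55.190517395475105
loupe [284.  233.5] 0.77 [ 0.5341 -0.3204]
loupe_lens [287.   94.2] 0.59 [ 0.6183 -0.2964]
rest [283.3 214. ] 0.89 [ 0.5334 -0.3203]
wrist [ 0.6228 -0.2926  0.2651] tcp [ 0.546  -0.3176  0.1221] q [0.989  0.148  0.002  0.0024] F [-1.2109 -0.5982  0.469 ] g 54.93697354431285
loupe [281.9 233.5] 0.82 [ 0.5346 -0.3203]
loupe_lens [288.3  96. ] 0.72 [ 0.6197 -0.2982]
rest [280.6 219. ] 0.86 [ 0.5302 -0.3207]
tcp-proj at handle [283.2533 225.7234]
240 271 342 44
255 271 340 42
270 218 340 45
285 269 338 56
300 271 346 44
315 269 348 21
330 352 352 1
345 209 356 2
360 205 205 1
375 205 205 1
390 209 356 2
```

Request:
{"op": "jog_arm", "data": {
  "translation": [
    [0,0,-15],
    [0,0,-30],
    [0,0,-45],
    [0,0,-60],
    [0,0,-74],
    [0,0,-84],
    [0,0,-91],
    [0,0,-91],
    [0,0,-91]
  ],
  "turn": [-0.5,-1,-1,-1,-1,-1,-1,-1,-1]
}}

```text
clock: 17.68
position: [0.5455, -0.3178, 0.0301]
ee_rot: [0.99, 0.139, 0.001, 0.002]
ft_force: [0.4, 0.3, 0.3]
grip_width: 0.644
```

Request:
{"op": "jog_arm", "data": {
  "translation": [
    [0,0,0],
    [0,0,0],
    [0,0,0],
    [0,0,0],
    [0,0,0],
    [0,0,0],
    [0,0,0],
    [0,0,0],
    [0,0,0],
    [0,0,0]
  ],
  "turn": [0,0,0,0,0,0,0,0,0,0],
  "grip": 5,
  "grip_force": 60
}}

```text
clock: 18.52
position: [0.5459, -0.3182, 0.0309]
ee_rot: [0.99, 0.139, 0.002, 0.002]
ft_force: [-0.5, -0.6, 5.2]
grip_width: 0.148
```

Request:
{"op": "jog_arm", "data": {
  "translation": [
    [0,0,4],
    [0,0,10],
    [0,0,20],
    [0,0,40],
    [0,0,65],
    [0,0,95],
    [0,0,130],
    [0,0,165],
    [0,0,200],
    [0,0,225],
    [0,0,230],
    [0,0,230]
  ],
  "turn": [0,0,0,0,0,0,0,0,0,0,0,0]
}}

```text
clock: 19.52
position: [0.5467, -0.3183, 0.2638]
ee_rot: [0.99, 0.139, 0.003, 0.004]
ft_force: [-0.4, 0.7, -0.7]
grip_width: 0.149
```

Request:
{"op": "jog_arm", "data": {
  "translation": [
    [1,10,0],
    [3,30,0],
    [6,60,0],
    [9,90,0],
    [12,120,0],
    [15,145,0],
    [17,165,0],
    [17,175,0],
    [17,175,0],
    [17,175,0]
  ],
  "turn": [0,0,0,0,0,0,0,0,0,0]
}}

```text
clock: 20.35
position: [0.5632, -0.1437, 0.263]
ee_rot: [0.99, 0.139, 0.003, 0.004]
ft_force: [-0.5, -0.3, -0.7]
grip_width: 0.152
```

```bash
cat > tip.py <<'E'
from look import *
import pickle,os
def tip(n,cam="wrist",k=3):
    V=pickle.load(open("V.pkl","rb")) if os.path.exists("V.pkl") else []
    for i in range(k):
        p=manip.camera(cam)
        if i==0: save(p,n+".png");print(manip.get_obs()["position"])
        for r in manip.pinpoint(p,"guide_mark"):
            g=onz(p,r["at"],.13)[:2]
            print(cam,np.round(r["at"],1),r["confidence"],g)
            if np.linalg.norm(g-[.629,.018])<.03: V.append((cam,p["pose"],p["mtx"],p["k1"],r["at"]))
        if cam=="wrist" and i==k-1:
            for l in["loupe_lens","loupe","die","spindle_foot"]:
                for r in manip.pinpoint(p,l)[:1]: print(l,np.round(r["at"],1),r["confidence"],[onz(p,r["at"],z)[:2] for z in(.02,)])
    pickle.dump(V,open("V.pkl","wb"));return V
def solve(V):
    from scipy.optimize import least_squares
    def f(X): return np.concatenate([(proj(dict(pose=v[1],mtx=v[2],k1=v[3]),X)-v[4])*(1 if v[0]=="wrist" else .7) for v in V])
    s=least_squares(f,[.629,.018,.13],loss="soft_l1");return s.x,np.round(f(s.x),1)
E
rm V.pkl
python3 - <<'E'
from tip import *
V=tip("w12");V=tip("s12","scene",2);V=tip("t12","top",2)
if V: print(solve(V))
E
```

```text
[ 0.5632 -0.1448  0.2631]
wrist [86.6 53.2] 0.95 [0.6252 0.0161]
wrist [83.6 51.4] 0.74 [0.6263 0.0167]
wrist [86.7 50.4] 0.95 [0.6278 0.015 ]
loupe_lens [285.6 103.7] 0.56 [array([ 0.6273, -0.1314])]
loupe [283.1 311.2] 0.64 [array([ 0.3902, -0.196 ])]
die [190.7 134. ] 0.75 [array([ 0.571 , -0.0444])]
[ 0.5637 -0.1434  0.2638]
scene [305.3 224.9] 0.74 [0.6324 0.0127]
scene [306.9 222.6] 0.7 [0.621  0.0115]
[ 0.5637 -0.1433  0.2638]
top [241.7 187.5] 0.63 [0.6194 0.0132]
top [239.  185.9] 0.54 [0.6256 0.0231]
top [187.5 268.5] 0.15 [0.3248 0.217 ]
(array([0.6265, 0.0152, 0.1317]), array([ 0.3, -1.8,  0.9,  0.1, -1.7,  1.5,  1.3, -0.9,  0.2,  0.7, -0.4,
       -1.4,  1.5, -0.3]))
```

Request:
{"op": "jog_arm", "data": {
  "translation": [
    [0,10,5],
    [0,30,10],
    [0,60,15],
    [0,95,15],
    [0,130,15],
    [0,165,15],
    [0,200,15],
    [0,235,15],
    [0,265,15],
    [0,285,15],
    [0,290,15],
    [0,290,15]
  ],
  "turn": [0,0,0,0,0,0,0,0,0,0,0,0]
}}

```text
clock: 22.25
position: [0.563, 0.1494, 0.2792]
ee_rot: [0.99, 0.141, 0.004, 0.003]
ft_force: [0.5, -1.1, -0.4]
grip_width: 0.154
```

Run:
```python
from tip import *
V=tip("w13",k=4)
print(solve(V)); W=[v for v in V if v[0]=="wrist"]; print(solve(W))
```

```text
[0.5635 0.1473 0.279 ]
wrist [457.5 162.4] 0.94 [0.6249 0.0186]
wrist [452.7 159.7] 0.55 [0.6261 0.0194]
wrist [449.6 161. ] 0.98 [0.6244 0.0207]
loupe_lens [285.3  99.3] 0.75 [array([0.6318, 0.16  ])]
loupe [281.8 314.6] 0.57 [array([0.3757, 0.0914])]
die [440.7 205.8] 0.67 [array([ 0.5668, -0.0468])]
(array([0.6256, 0.0176, 0.127 ]), array([ 0. , -0.8,  0.7,  1.1, -1.9,  2.5,  1.9,  0.1,  0.8,  1.7, -0.8,
       -1. ,  1.1,  0.1, -0.3, -1.2,  0. ,  0.5,  2.4, -1.1]))
(array([0.6256, 0.0177, 0.1268]), array([ 0. , -0.8,  0.7,  1. , -1.9,  2.5, -0.5, -1.3, -0.1,  0.4,  2.2,
       -1.1]))
```

Run:
```python
import cv2,numpy as np
a=cv2.imread("pics/w12.png")[20:85,50:115];b=cv2.imread("pics/w13.png")[128:193,420:485]
cv2.imwrite("pics/c13.png",np.hstack([cv2.resize(x,(390,390),interpolation=cv2.INTER_NEAREST) for x in(a,b)]))
```

```text
(no output)
```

View pics/c13.png

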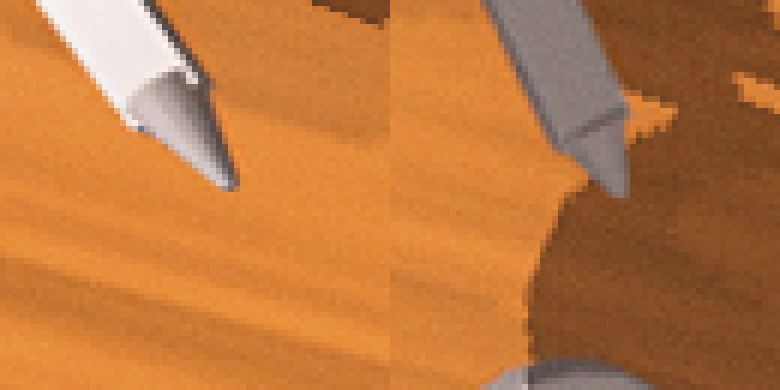

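Tip pixels read by eye: (88.7,51.0) in w12 and (458.7,160.3) in w13. I'll triangulate with these, and measure the lens position relative to the tool.

Run:
```python
from tip import *
V=pickle.load(open("V.pkl","rb"));D=lambda v:dict(pose=v[1],mtx=v[2],k1=v[3])
print(tri(D(V[0]),(88.7,51.0),D(V[7]),(458.7,160.3)))
# lens / handle in gripper; die axis from ring centre
p=look("w14",labels=["loupe_lens","loupe"],sv=False)
o=manip.get_obs();z=o["position"][2]
f=p["frame"].astype(int)
m=((f[:,:,0]>150)&(f[:,:,0]-f[:,:,2]>90)).astype(np.uint8);m[:, :150]=0;m[:,420:]=0;m[280:]=0
cs=max(cv2.findContours(m,cv2.RETR_EXTERNAL,cv2.CHAIN_APPROX_NONE)[0],key=cv2.contourArea)
print(cv2.boundingRect(cs))
(u,v),r=cv2.minEnclosingCircle(cs);print("rim",u,v,r)
e=cv2.fitEllipse(cs);print(e)
for zz in(z+.0161,z+.0231): print(onz(p,e[0],zz),onz(p,e[0],zz)[:2]-o["position"][:2])
r=manip.outline_of(p,"loupe_lens")
if r: print(r[0]["extent"],r[0]["confidence"])
yaw=2*np.arctan2(o["ee_rot"][1],o["ee_rot"][0]);print("yaw",np.degrees(yaw),.076*np.cos(yaw),.076*np.sin(yaw))
```

```text
(array([0.6268, 0.0165, 0.1266]), np.float64(0.00027539594001168286))
wrist [0.6403 0.1703 0.4217] tcp [0.5638 0.1466 0.2788] q [0.9903 0.139  0.0035 0.0037] F [-0.1437  0.2634 -0.4444] g 12.756892887470254
loupe_lens [284.7  98.9] 0.97 [0.6323 0.1627]
loupe [280.7 311.5] 0.92 [0.3926 0.0988]
loupe [157.8 315.4] 0.58 [0.347  0.2413]
(150, 0, 270, 280)
rim 284.5 139.5 193.7796173095703
((284.2715148925781, 133.36392211914062), (300.85174560546875, 309.99560546875), 176.0822296142578)
[0.6266 0.1648 0.2949] [0.0629 0.018 ]
[0.6274 0.1651 0.3019] [0.0637 0.0183]
[174.0, 0.0, 396.3, 401.5] 0.62
yaw 15.989517693271868 0.07305972020162574 0.020935073060779102
```

Tip height is 0.1266 m with a 0.3 mm ray gap. The lens offset from the TCP is (73.5, 21) mm, and the lens middle is 16 mm above the TCP. That makes the target TCP about (0.4955, −0.0685, 0.1105).

Request:
{"op": "jog_arm", "data": {
  "translation": [
    [-8,-10,0],
    [-20,-30,0],
    [-32,-60,0],
    [-44,-90,0],
    [-55,-120,0],
    [-63,-150,0],
    [-68,-180,0],
    [-68,-205,0],
    [-68,-215,0],
    [-68,-215,0],
    [-68,-215,0]
  ],
  "turn": [0,0,0,0,0,0,0,0,0,0,0]
}}

```text
clock: 23.97
position: [0.4958, -0.0676, 0.2788]
ee_rot: [0.99, 0.139, 0.004, 0.003]
ft_force: [-0.7, 0.5, -1.2]
grip_width: 0.149
```

Request:
{"op": "jog_arm", "data": {
  "translation": [
    [0,0,-10],
    [0,0,-25],
    [0,0,-45],
    [0,0,-65],
    [0,0,-85],
    [0,0,-105],
    [0,0,-120],
    [0,0,-132],
    [0,0,-138],
    [0,0,-138],
    [0,0,-138]
  ],
  "turn": [0,0,0,0,0,0,0,0,0,0,0]
}}

```text
clock: 24.88
position: [0.4961, -0.067, 0.1411]
ee_rot: [0.99, 0.139, 0.004, 0.003]
ft_force: [-0.1, 0.3, -0.5]
grip_width: 0.149
```

Run:
```python
from look import *
for i in range(2): p=look("w15",labels=["loupe_lens","die"],sv=False)
```

```text
wrist [ 0.5726 -0.0432  0.284 ] tcp [ 0.4964 -0.0672  0.1415] q [0.9902 0.1393 0.0041 0.0035] F [ 0.3771 -0.3316 -0.4846] g 13.012173267248798
loupe_lens [287.3 100.1] 0.7 [ 0.5673 -0.0496]
wrist [ 0.5728 -0.0437  0.2847] tcp [ 0.4964 -0.0676  0.1417] q [0.9903 0.1391 0.0043 0.0037] F [-0.0436 -0.7324 -1.0215] g 12.804305936759429
```

Request:
{"op": "jog_arm", "data": {
  "translation": [
    [0,0,-6],
    [0,0,-13],
    [0,0,-20],
    [0,0,-26],
    [0,0,-30],
    [-1,-1,-31],
    [-1,-1,-31],
    [-1,-1,-31],
    [-1,-1,-31]
  ],
  "turn": [0,0,0,0,0,0,0,0,0]
}}

```text
clock: 25.93
position: [0.4954, -0.0687, 0.1107]
ee_rot: [0.99, 0.139, 0.004, 0.004]
ft_force: [0.3, 1.0, -1.6]
grip_width: 0.148
```

Run:
```python
from look import *
p=look("w16",labels=["loupe_lens","die"])
s=look("s16","scene",["guide_mark","loupe_lens","die"])
for l in["loupe_lens","guide_mark"]: 
    R=manip.pinpoint(s,l); Q=manip.pinpoint(p,l)
    if R and Q: print(l,tri(p,Q[0]["at"],s,R[0]["at"]))
for X in([.6268,.0165,.1266],[.569,-.0475,.1266],[.569,-.0475,.07],[.569,-.0475,.02]): print(X,proj(s,X),proj(p,X))
save(s,"s16c.png",(240,160,352,272),4)
a=cv2.resize(cv2.imread("pics/w16.png"),(350,262));a=cv2.copyMakeBorder(a,0,448-262,0,0,cv2.BORDER_CONSTANT)
cv2.imwrite("pics/c16.png",np.hstack([a,cv2.imread("pics/s16c.png")]))
```

```text
wrist [ 0.5717 -0.0449  0.2536] tcp [ 0.4954 -0.0687  0.1107] q [0.9903 0.139  0.0043 0.0037] F [-0.2777 -0.1758 -1.1123] g 12.73762467543715
loupe_lens [286.8 101.7] 0.65 [ 0.5665 -0.0506]
scene [1.367  0.3882 0.7694] tcp [ 0.4953 -0.0687  0.1106] q [0.9903 0.139  0.0042 0.0037] F [ 0.1512 -0.0551 -1.028 ] g 12.607259778122252
guide_mark [302.7 222.7] 0.59 [0.6506 0.014 ]
loupe_lens [297.  206.6] 0.95 [ 0.4652 -0.1064]
loupe_lens [276.1 170. ] 0.85 [ 0.2964 -0.2943]
die [298.8 235.5] 0.59 [ 0.5418 -0.0549]
loupe_lens (array([ 0.5689, -0.0488,  0.1303]), np.float64(0.0012688969413576583))
guide_mark (array([ 0.3603, -0.1217, -0.0894]), np.float64(0.029695163152919944))
[0.6268, 0.0165, 0.1266] [307.4445 225.257 ] [ 118.4883 -177.7076]
[0.569, -0.0475, 0.1266] [297.5719 207.7992] [284.668   99.5314]
[0.569, -0.0475, 0.07] [297.1039 223.1891] [283.045   96.3289]
[0.569, -0.0475, 0.02] [296.7106 236.0625] [282.2624  94.7848]
```

View pics/c16.png

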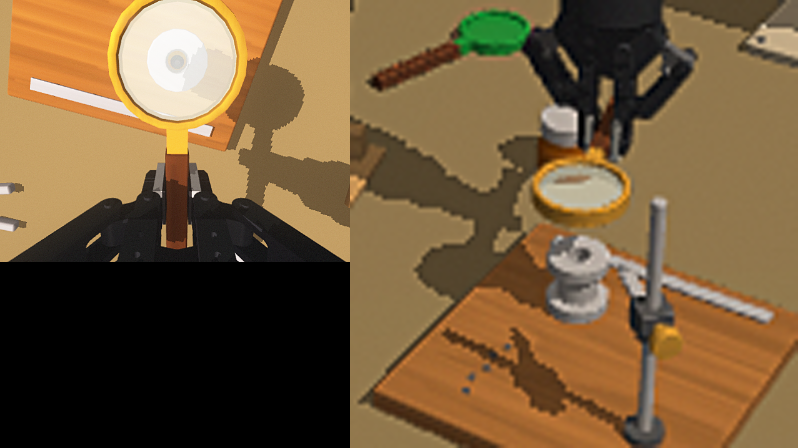

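The die's bore (177,61) shows concentric through the lens (178,60), and the loupe hangs clear of both die and pointer. I'll hand in.

```bash
python3 -c "
from workcell import manip
print(manip.get_obs()['position'],manip.hand_in())"
```

```text
the job is handed in; nothing more can be done
[ 0.4951957  -0.06863608  0.11038901] None
```

The tall die is on the spindle and released, and the loupe is held by its handle above it at the pointer's height. I handed the job in at about 26 s on the robot clock.

**Die:** I lowered it until the vertical force went from −3 N to +3 N, where its underside should meet the board. The pictures afterwards show it standing seated with the guide undisturbed.

**Lens centring:** In the last wrist picture the die's bore is concentric with the lens to about a pixel. My measured die axis and lens position agree to about 2 mm.

**Lens height:** Two wrist views put the pointer tip at 126.6 mm, with a 0.3 mm gap between the rays. The measured tool pose puts the middle of the lens at about 126.6 mm.

**Clearance:** The loupe touches nothing in the last pictures, about 50 mm above the die and 50 mm from the pointer.

**Checks that disagreed:**
- **Lens height:** a rougher triangulation with the scene camera gave 130 mm. That is within about 1 pixel for that camera, so I went with the wrist views.
- **Pointer tip:** with the lens in place, the wrist-and-scene check on the tip failed (30 mm ray gap). The tip was out of the wrist camera's view, so I ignored it.
- **Tool tilt:** the tool is about 0.6° off vertical, which shifts the lens height by less than 1 mm.

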